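# Unlock the flask stage and slide the flask under the lamp

## Robot

A 7-joint arm with a two-finger parallel gripper is mounted at the origin on the work surface. World frame = base frame: x ahead of the robot, y to its left, z up, the work surface at z = 0. Lengths are in m, angles in rad, forces in N, time in s.
With the tool pointing down it reaches from about 0.425 to 0.875 m from the base axis. Payload 4.7 kg.
Tool frame: the origin (TCP) lies on the centre line of the jaws, within the pads' length; the fingertips stand 22 mm ahead of it and the grasp point (between the pads) lies 3 mm ahead of it; z points along the fingers, y is the direction in which the jaws open and shut (so a half turn about z gives the same grasp; the last joint's range is limited). The gripper opens to 87 mm and grips with 3 to 60 N. Pads are 19 mm wide; open, the fingers measure 117 mm over their backs; the gripper's body (75 mm by 190 mm) begins 51 mm behind the grasp point.
Start: joints at [-1.197, 0.321, -0.07, 1.45, 0.023, 1.371, -0.057], TCP at [0.229, 0.608, 0.245] pointing down, gripper open.
Joint ranges: [-2.86, 2.86], [-0.3, 2.09], [-1.38, 1.24], [0.06, 2.45], [-1.56, 4.7], [0.09, 2.05], [-2.69, 2.69]. Speed limits (rad/s): [2.57, 2.57, 3.14, 3.14, 3.14, 3.14, 3.14].

## Interface

Orientations are given as a rotation vector (axis times angle).
In Python, from bench import ctrl, imaging, close_job, finder gives the robot as it stands. The module is installed in compiled form; this text tells all that it offers.
- The arm moves only by the shell command python3 -m jog 'ROWS' [FORCE]. ROWS is JSON, a list that holds one entry, the list of rows, each a list of 7 numbers: the shift along the tool's x, y, z in cm, then the turn, a rotation vector about the tool's x, y, z in degrees, then the finger opening in cm, from 0 to 8.7. In form: [[[dx, dy, dz, ax, ay, az, claw], ...]]. A call has 1 to 12 rows; each row shifts and turns the commanded pose from where the row before left it, along the tool's axes as they then stand; what a row does not reach is not made up. A row lasts 1/10 s, in which the tool goes at most 50 mm and 8.59 degrees, less where a joint would pass 70% of its speed; a pose out of reach is approached as far as the arm can. A call is refused whole if a number of a shift passes 5 or a number of a turn 8.59, either way. A call with a gripper value outside its range is refused whole. The fingers move at their own pace and stop on an object; FORCE is the grip in N (left out, the last holds). Time passes only in rows, so rows that do not move let the fingers close. It gives the time, the measured TCP pose, the force and the opening at its end, in the units of the state.
- ctrl.get_state(): the state, without advancing time (a new reading comes with each control period).
- imaging.get_image(name): name is "scene" or "top" or "wrist"; returns a dict with "frame" (384x512x3 uint8, red, green, blue), "intrinsics" (3x3 intrinsics, pixels), "k1" (the pictures are not rectified: a ray, as slopes to the right and down, at radius r is drawn at 1 + k1 r^2 times it, then the intrinsics apply), "pose" (4x4, takes a point from camera to world coordinates). Camera axes: x right, y down, z forward; pixel columns grow to the right and rows downward; lengths in m; the calibration is good to about 2 mm. A picture is of the moment at which its call begins. There is no depth.
- close_job(): hands the job in, once; it reports no verdict.
Trained networks look in the newest picture that a camera, given by its name, has taken for a name from the list of things; names that differ only in an ending like _2 or _b are one class to them, and where a whole thing is asked for, a point or a joint stands for the part that bears it (a point fixed in the world has none). Each returns a list of dicts, best first, with "conf" (0 to 1); they miss things now and then, are a little off and sometimes report something else, mostly with a low value. They report only what shows in the picture. A call takes as long as a camera call. They do not tell look-alikes from the thing itself.
- finder.trace(label, camera): "region" (384x512 bool, what is visible of it) and "point" ([row, column] as shares, 0 to 1, of the picture: columns of its width, rows of its height, amid what is visible of it).
- finder.spot_point(label, camera): "point" ([row, column] as shares, 0 to 1, of the picture: columns of its width, rows of its height: a listed point, or the origin of a listed thing).
The state is a dict: "time": time; "joint_positions": joint angles; "qd": joint speeds; "joint_torque": joint torques, N m; "position": TCP position; "tool_rot": TCP orientation; "ft_force": force on the tool from outside, world axes, zero at the start; "torque": the same for the moment, N m; "grip_width": opening from 0.0 (shut) to 1.0 (fully open).
Only numpy, scipy, OpenCV 4.12 (cv2) and the standard library are available. Lean on these libraries where they do the work, as an engineer would, in place of code of your own. Each camera call takes 0.05 s, during which the arm holds its last target. There are 200 camera calls.

## Task

The flask carriage on the black stage is kept back by an eccentric lock cam. With the closed fingertips, first push the cam's lever round until the cam is at its low point (lever pointing straight forward along the carriage's rails, in line with the small index pin), and only then push the carriage forward by its upright rear plate until it is fully home against the end stop, under the lamp. Only push, do not grasp or lift anything: the culture flask stays lying in the carriage's pocket, everything else on the bench stays where it is, and the lever stays at the low point.

Things in the scene. Friction and masses are not known exactly. Their poses are not given: they have to be found in the camera images.
- stage: Black fixed stage plate, 300 mm (its x) by 250 mm (its y), top 24 mm above the table, yaw up to 17 degrees. Origin: centre of its underside. Its +x is forward, the way the carriage slides (roughly away from the robot), +y left. In its frame: carriage centre line y = -35 mm, cam axis x = -11, y = +60 mm, end stop block x = 66 to 78 mm, y = -65 to -5 mm, 42 mm high.
- index_pin (a point): Top of the small steel index pin (8 mm dia., 36 mm above the table), straight forward of the cam axis by 96 mm; it marks the lever's low-point direction.
- lamp (a point): Centre of the underside of the lamp's black barrel (42 mm dia.), 79 mm above the table, over the carriage's line. A white arm (36 mm wide, top 125 mm above the table) carries it from a column 70 mm to its right.
- cam_axis (a point): Point on the cam's vertical turning axis, 70 mm above the table. The cam is a steel disc, 56 mm dia., z = 34 to 52 mm, set 14 mm off its axis towards its lever.
- cam (a joint): Turn of the cam, rad, counter-clockwise from above positive: the lever's direction from the stage's +x. 0 = low point, lever straight forward. Starts at 1.6 to 2.5 (lever out to the left or back towards the robot): turn it clockwise. Range -0.8 to 2.8, no stop or click at 0; stays where it is left (friction 0.2 N m, about 4 N at the fin).
- lever_fin (a point): Centre of the upright fin on the cam's lever, 54 mm from the axis, 73 mm above the table. The fin is a flat dark steel blade, 42 mm long (radially, 33 to 75 mm from the axis), 8 mm thick, from 58 to 88 mm above the table; push its flat face. The lever bar under it is 14 mm wide, 52 to 58 mm up.
- carriage (a joint): Travel of the carriage along the stage's +x, m: 0 fully back, 0.060 fully home at the end stop. Starts at 0 to 0.005. Friction about 2 N, stays where it is left. Its follower roller (18 mm dia., on an arm to the left, behind the cam, top 50 mm above the table) meets the cam: with the lever still out it stops 9 mm or more short.
- push_plate (a point): Centre of the rear (robot-side) face of the carriage's upright aluminium push plate, 55 mm above the table. The plate stands across the carriage, 80 mm wide (stage y), 8 mm thick, from 38 to 72 mm above the table; push it towards stage +x.
- pocket (a point): Centre of the flask when it lies centred in the carriage's pocket (rims 6 to 8 mm high), 50 mm above the table; moves with the carriage.
- flask_center (a point): Centre of the clear culture flask lying in the pocket, orange cap forward: 85 mm long (x), 42 mm wide, 25 mm high, 60 g. Its top is 63 mm above the table. Loose, must ride along.
- spare_flask_center (a point): Bystander: another such flask lying on the table left of the stage; its centre, 12.5 mm up.
- loose_cap: Bystander: loose orange screw cap, 25 mm dia., 18 mm high, on the far end of the stage plate; centre of its underside.
- dishes: Bystander: two stacked petri dishes, 90 mm dia., 29 mm high, on the table right of the stage; centre of the underside.
- tip_box: Bystander: blue pipette-tip box, 120 x 85 x 67 mm; centre of the underside.
- media_bottle: Bystander: media bottle, 68 mm dia., 160 mm high; centre of the underside.
- tube_rack: Bystander: white rack of tubes with blue caps, 100 x 200 mm, 119 mm high; centre of the underside.
- pipette: Bystander: pipette lying on the table left of the stage, beyond the spare flask, 240 mm long, 28 mm thick; point on the table beneath its middle.
There are look-alikes about, which are no part of the job. Leave any blue or purple look-alike of the part that bears flask_center alone.

How it is judged:
On the way, in this order (a step that is already met when the one before it is completed fails the run):
1. the cam is turned to its low point while the carriage is still back (value of joint cam between -0.3 and 0.3 rad and value of joint carriage below 0.025 m), for 0.2 s.
2. the carriage is pushed fully home (value of joint carriage above 0.057 m and value of joint cam between -0.3 and 0.3 rad), for 0.2 s.
At the end, for the whole second after the job is handed in: The cam is within 0.3 rad of its low point, the carriage is within 3 mm of fully home, the flask lies flat and at rest in the pocket (within 10 mm of its centre), and no bystander is more than 30 mm from its starting place (all of step 2 and horizontal distance between flask_center and pocket below 0.01 m and height (world z) of flask_center below 0.06 m and angle between flask_center's own z axis and vertical below 0.2 rad and linear speed of flask below 0.02 m/s and distance of each of spare_flask_center, loose_cap, dishes, tip_box, media_bottle, tube_rack, pipette from where it was at the start of the episode below 0.03 m); the robot touches nothing.
It fails at once if the carriage is pushed forward (beyond 25 mm) while the cam is not at its low point (more than 0.35 rad off) (value of joint carriage above 0.025 m and (value of joint cam above 0.35 rad or value of joint cam below -0.35 rad)).
It fails at once if the flask is lifted or tipped out of its pocket (height (world z) of flask_center above 0.064 m or angle between flask_center's own z axis and vertical above 0.35 rad or horizontal distance between flask_center and pocket above 0.02 m).
It fails at once if a bystander is moved by more than 30 mm (distance of any of spare_flask_center, loose_cap, dishes, tip_box, media_bottle, tube_rack, pipette from where it was at the start of the episode above 0.03 m).
It also fails if it takes over 51 s, if anything falls off the work surface, if the arm or the gripper's body presses on something with over 40 N, if the wrist force passes 120 N, or if a joint passes its speed limit or range.

## Working session

There is one attempt and no reset: what is moved stays moved. The work goes in short steps, Python scripts to look and compute and a shell command to move; the robot and the scene stay as the last step left them, time stands still between calls to the robot, and variables do not carry over. Pictures are saved under pics/ and viewed, about 8 in all and at most 12, crops included, and the job is handed in when it is done.

```bash
mkdir -p pics
cat > h.py <<'E'
import numpy as np, cv2
from bench import ctrl, imaging, finder
def ray(im,pt,share=True):
    r,c=pt
    if share: r,c=r*384,c*512
    K=im["intrinsics"]; d=np.array([(c-K[0][2])/K[0][0],(r-K[1][2])/K[1][1]]); u=d.copy()
    for _ in range(20): u=d/(1+im["k1"]*(u@u))
    P=np.array(im["pose"]); return P[:3,3],P[:3,:3]@np.array([*u,1])
def at(im,pt,z,share=True):
    o,d=ray(im,pt,share); return o+d*(z-o[2])/d[2]
def proj(im,p):
    P=np.array(im["pose"]); q=P[:3,:3].T@(np.array(p)-P[:3,3]); u=q[:2]/q[2]; u=u*(1+im["k1"]*(u@u))
    K=im["intrinsics"]; return K[0][0]*u[0]+K[0][2],K[1][1]*u[1]+K[1][2]
Z=dict(stage=0,index_pin=.036,lamp=.079,cam_axis=.07,lever_fin=.073,push_plate=.055,pocket=.05,flask_center=.05,loose_cap=.024)
E
python3 - <<'E'
from h import *
print(ctrl.get_state())
for cam in("top","scene"):
    im=imaging.get_image(cam); cv2.imwrite(f"pics/{cam}1.png",cv2.resize(im["frame"][:,:,::-1],(800,600)))
    print(cam,np.round(im["pose"],3).tolist())
    for n,z in Z.items():
        for d in finder.spot_point(n,cam)[:3]:
            print(n,round(d["conf"],2),np.round(np.array(d["point"])*[384,512],0),np.round(at(im,d["point"],z),3))
E
```

```text
{'time': 0.0, 'joint_positions': array([-1.19691706,  0.3218339 , -0.07011854,  1.45167332,  0.02258451,
        1.37075927, -0.05691878]), 'qd': array([ 8.07655214e-04, -6.31497329e-05, -5.48876736e-04, -1.18122390e-03,
        2.73599656e-04,  8.02817147e-04,  1.70888256e-03]), 'joint_torque': array([-7.40653354e-05, -4.91301441e+01, -4.03882088e-01, -3.12529385e+01,
       -6.39981357e-02,  4.37835208e-02,  1.47716569e-04]), 'position': array([0.2286877 , 0.60790822, 0.24345548]), 'tool_rot': array([-5.61985690e-01, -3.09064454e+00,  2.93278541e-03]), 'ft_force': array([-0.12517928, -0.64786602, -0.48986203]), 'torque': array([-0.00323187,  0.0149669 , -0.00853846]), 'grip_width': 0.9995729992386208}
top [[-0.016, -0.996, 0.084, 0.385], [-1.0, 0.017, 0.013, -0.01], [-0.015, -0.084, -0.996, 1.463], [0.0, 0.0, 0.0, 1.0]]
stage 0.84 [173. 252.] [0.566 0.015 0.   ]
stage 0.7 [157. 159.] [0.626 0.33  0.   ]
index_pin 0.65 [141. 235.] [0.668 0.069 0.036]
index_pin 0.54 [155. 187.] [0.623 0.23  0.036]
lamp 0.8 [155. 264.] [ 0.613 -0.023  0.079]
cam_axis 0.91 [170. 231.] [0.568 0.083 0.07
[... 398 characters left out ...]
[0.466, 0.58, -0.668, 1.416], [0.885, -0.301, 0.356, -0.494], [0.005, -0.757, -0.653, 0.968], [0.0, 0.0, 0.0, 1.0]]
index_pin 0.72 [224. 301.] [0.673 0.073 0.036]
lamp 0.61 [213. 270.] [ 0.616 -0.018  0.079]
cam_axis 0.64 [201. 288.] [0.585 0.074 0.07 ]
cam_axis 0.47 [218. 274.] [ 0.633 -0.013  0.07 ]
lever_fin 0.73 [190. 291.] [0.538 0.115 0.073]
push_plate 0.74 [190. 251.] [ 0.455 -0.008  0.055]
push_plate 0.5 [246. 105.] [ 0.484 -0.542  0.055]
pocket 0.89 [200. 257.] [ 0.509 -0.009  0.05 ]
flask_center 0.71 [203. 194.] [ 0.417 -0.218  0.05 ]
flask_center 0.71 [188. 217.] [ 0.377 -0.111  0.05 ]
flask_center 0.63 [182. 311.] [0.512 0.222 0.05 ]
loose_cap 0.46 [232. 290.] [0.678 0.027 0.024]
```

View pics/top1.png

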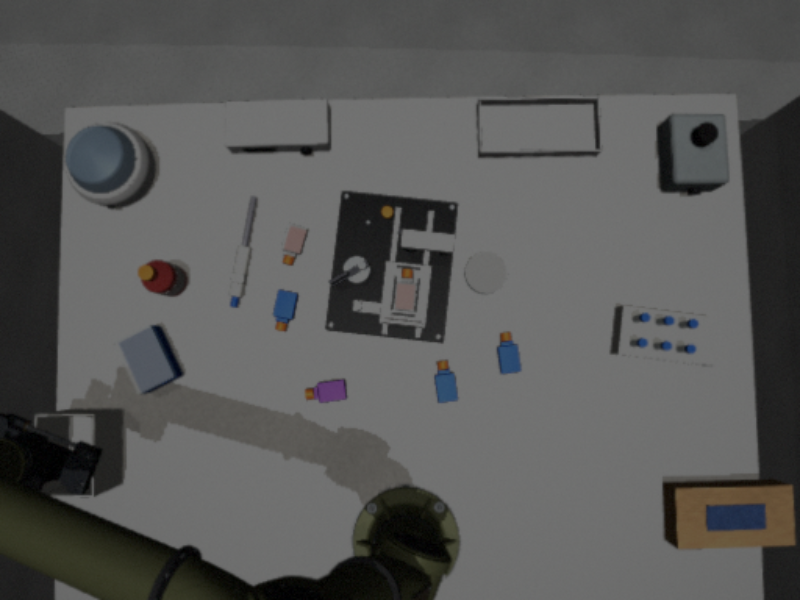

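View pics/scene1.png

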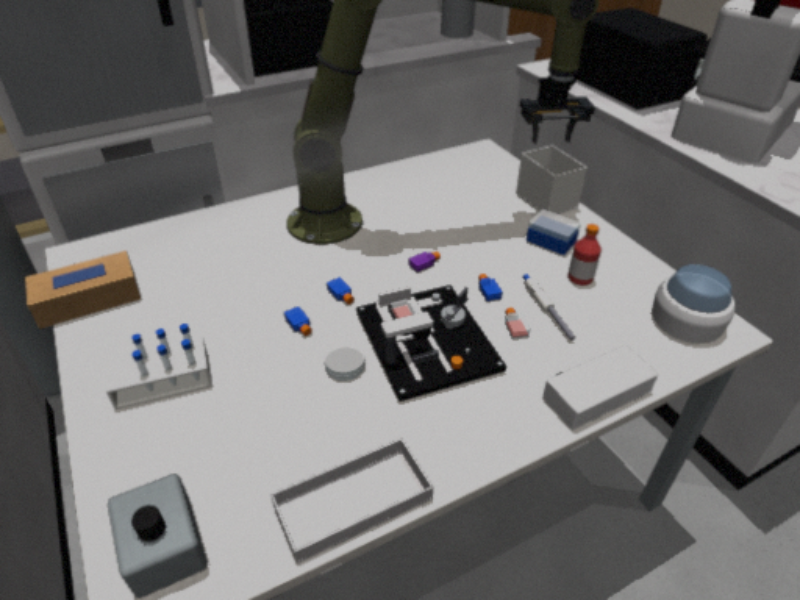

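The top and scene views agree. The black stage is centred near (395,267) in the 800-px top view. The cam and its lever are at (355,268), with the lever pointing left and back. The carriage holding the pink flask is at (405,295), its push plate at the robot end. The blue and purple flask look-alikes and the spare pink one at (295,243) lie off the stage. Next I'll fit the stage pose.

Run:
```python
from h import *
from scipy.optimize import least_squares
im=imaging.get_image("top"); f=im["frame"]
t=finder.trace("stage","top"); print([(round(d["conf"],2),d["point"],int(d["region"].sum())) for d in t[:2]])
m=t[0]["region"].astype(np.uint8)
c=np.vstack(cv2.findContours(m,0,2)[0])[:,0]; h=cv2.convexHull(c)[:,0]
W=np.array([at(im,(r,cc),.024,False)[:2] for cc,r in h]).astype(np.float32)
print(cv2.minAreaRect(W))
ims=imaging.get_image("scene"); 
t2=finder.trace("stage","scene"); m=t2[0]["region"].astype(np.uint8)
c=np.vstack(cv2.findContours(m,0,2)[0])[:,0]
print(cv2.minAreaRect(np.array([at(ims,(r,cc),.024,False)[:2] for cc,r in c]).astype(np.float32)))
big=cv2.resize(f[110:235,190:310,::-1],None,fx=4.8,fy=4.8,interpolation=cv2.INTER_CUBIC)
cv2.imwrite("pics/crop1.png",cv2.convertScaleAbs(big,alpha=1.5))
```

```text
[(0.5, [0.5576, 0.8305], 2157), (0.38, [0.6023, 0.1846], 1237)]
((0.41549646854400635, -0.5486862659454346), (0.22334113717079163, 0.10661696642637253), 81.44355773925781)
((0.5694772601127625, 0.03229331970214844), (0.284427285194397, 0.33899933099746704), 81.4056625366211)
```

View pics/crop1.png

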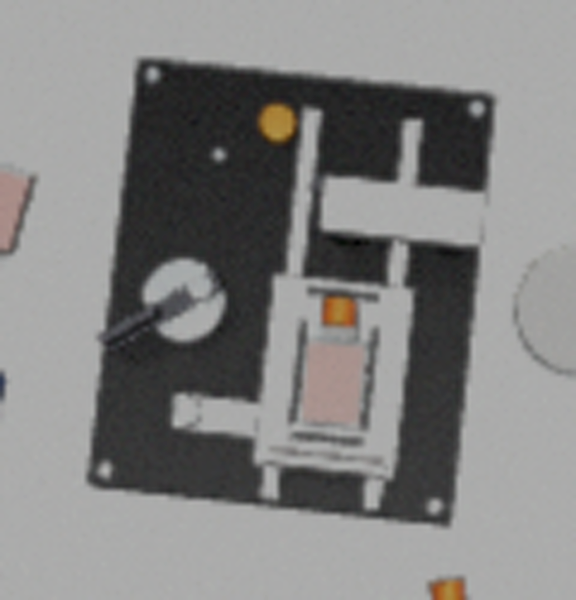

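The crop shows the plate corners at (138,58), (494,95), (450,523) and (90,486). The index pin is at (219,154), the fin runs from about (158,314) to (103,340), and the rear plate is around (325,460). Only this flask, pink with its orange cap forward, lies in the carriage.

Run:
```python
from h import *
im=imaging.get_image("top")
def C(u,v,z): return at(im,(110+v/4.8-.5+.1,190+u/4.8-.5+.1),z,False)[:2]
W=np.array([C(*p,.024) for p in((138,58),(494,95),(450,523),(90,486))])
S=np.array([[.15,.125],[.15,-.125],[-.15,-.125],[-.15,.125]])
o=W.mean(0); a=W-o; yaw=np.arctan2((S[:,0]*a[:,1]-S[:,1]*a[:,0]).sum(),(S*a).sum()); 
R=np.array([[np.cos(yaw),-np.sin(yaw)],[np.sin(yaw),np.cos(yaw)]])
print("o",o,"yaw",np.degrees(yaw),"res",a-S@R.T)
st=lambda p:np.round(R.T@(p-o),4)
print("pin",st(C(219,154,.036)),"fin",st(C(158,314,.088)),st(C(103,340,.088)),"plate top",st(C(325,460,.072)),"disc",st(C(184,300,.052)),"lampbar",st(C(322,205,.125)))
ax=o+R@[-.011,.06]; print("axis",ax,"pin exp",o+R@[.085,.06])
np.savez("st.npz",o=o,R=R,yaw=yaw)
```

```text
o [0.57277258 0.02060284] yaw -6.954188177516087 res [[-0.00070206 -0.00073729]
 [-0.00128262  0.00099241]
 [ 0.00156722  0.00146926]
 [ 0.00041746 -0.00172438]]
pin [0.0856 0.0598] fin [-0.034   0.0839] [-0.0548  0.1179] plate top [-0.1171 -0.035 ] disc [-0.0189  0.0711] lampbar [ 0.0427 -0.0166]
axis [0.56911804 0.08149327] pin exp [0.6644118 0.06987  ]
```

```bash
python3 -m jog '[[[0,0,0,0,0,-6.8,0],[0,0,0,0,0,-6.8,0],[-1.72,-2.28,0,0,0,0,0],[-1.72,-2.28,0,0,0,0,0],[-1.72,-2.28,0,0,0,0,0],[-1.72,-2.28,0,0,0,0,0],[-1.72,-2.28,0,0,0,0,0],[-1.72,-2.28,0,0,0,0,0],[-1.72,-2.28,0,0,0,0,0],[-1.72,-2.28,0,0,0,0,0],[-1.72,-2.28,0,0,0,0,0],[-1.72,-2.28,0,0,0,0,0]]]' 20
python3 -m jog '[[[-1.72,-2.28,0,0,0,0,0],[-1.72,-2.28,0,0,0,0,0],[-1.72,-2.28,0,0,0,0,0],[-1.72,-2.28,0,0,0,0,0],[-1.72,-2.28,0,0,0,0,0],[-1.72,-2.28,0,0,0,0,0],[-1.72,-2.28,0,0,0,0,0],[-1.72,-2.28,0,0,0,0,0],[-1.72,-2.28,0,0,0,0,0],[-1.72,-2.28,0,0,0,0,0],[0,0,0,0,0,0,0]]]'
cat >> h.py <<'E'
S=np.load("st.npz"); o,R,yaw=S["o"],S["R"],float(S["yaw"])
def st(p): return np.round(R.T@(np.array(p)[:2]-o),4)
def tcp():
    from scipy.spatial.transform import Rotation as Ro
    s=ctrl.get_state(); M=Ro.from_rotvec(s["tool_rot"]).as_matrix()
    print("t",round(s["time"],2),"stage xy",st(s["position"]),"z",round(s["position"][2],4),"yaw err deg",round(np.degrees(np.arctan2(M[1,1],M[0,1])-np.pi/2-yaw),2),"tilt",np.round(M[:,2],3),"F",np.round(s["ft_force"],1),"grip",round(s["grip_width"],3))
E
python3 - <<'E'
from h import *
tcp()
im=imaging.get_image("wrist"); cv2.imwrite("pics/w1.png",cv2.resize(im["frame"][:,:,::-1],(800,600)))
for n in("cam_axis","lever_fin","index_pin","push_plate","pocket","flask_center"):
    for d in finder.spot_point(n,"wrist")[:2]: print(n,round(d["conf"],2),np.round(np.array(d["point"])*[600,800]),st(at(im,d["point"],Z[n])))
E
```

```text
time: 2.45
position: [0.3723, 0.36, 0.2448]
tool_rot: [0.192, 3.135, 0.001]
ft_force: [0.3, 0.2, -0.4]
grip_width: 0.027
time: 3.55
position: [0.5164, 0.109, 0.2449]
tool_rot: [0.203, 3.133, -0.003]
ft_force: [0.0, -0.3, 0.2]
grip_width: 0.003
t 3.55 stage xy [-0.0667  0.0809] z 0.2449 yaw err deg -0.46 tilt [ 0.001 -0.002 -1.   ] F [ 0.  -0.3  0.2] grip 0.003
cam_axis 0.83 [348. 371.] [-0.0113  0.0597]
lever_fin 0.73 [306. 426.] [-0.0465  0.1031]
lever_fin 0.46 [351. 372.] [-0.0098  0.0606]
index_pin 0.25 [350. 367.] [0.0057 0.0542]
push_plate 0.8 [205. 243.] [-0.1211 -0.0337]
pocket 0.65 [350. 371.] [-0.0006  0.0587]
flask_center 0.73 [207. 562.] [-0.1172  0.2068]
flask_center 0.67 [ 50. 110.] [-0.2252 -0.1138]
```

View pics/w1.png

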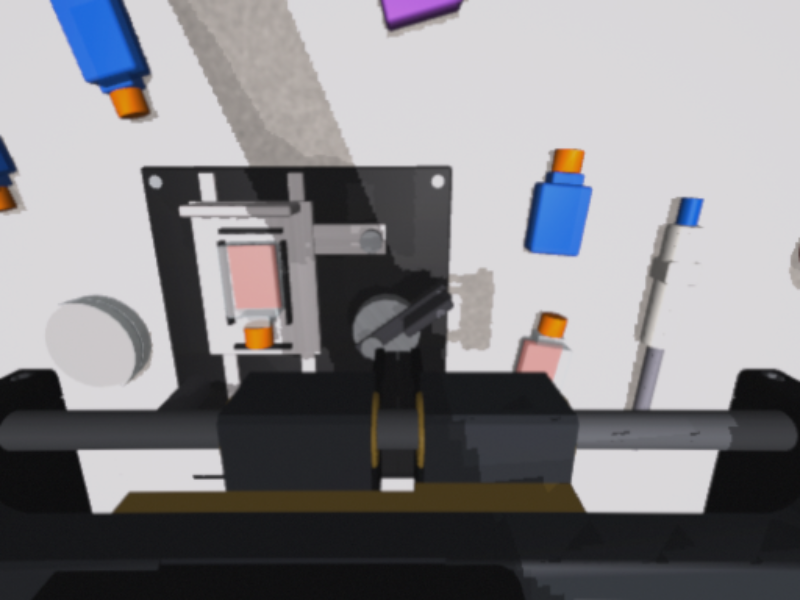

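The wrist view confirms the layout, including the fin at (426,306) and roller at (372,240); the angle is about 2.25 rad. The closed fingers sit behind the fin on its counter-clockwise side, about 10 mm clear. I'll go down and sweep.

```bash
python3 -m jog '[[[0,0,1.94,0,0,0,0],[0,0,1.94,0,0,0,0],[0,0,1.94,0,0,0,0],[0,0,1.94,0,0,0,0],[0,0,1.94,0,0,0,0],[0,0,1.94,0,0,0,0],[0,0,1.94,0,0,0,0],[0,0,1.94,0,0,0,0],[0,0,0,0,0,0,0]]]'
python3 -m jog '[[[-0.37,0.37,0,0,0,0,0],[-0.37,0.37,0,0,0,0,0],[-0.45,0.48,0,0,0,0,0],[-0.45,0.48,0,0,0,0,0],[-0.45,0.48,0,0,0,0,0],[-0.7,0.31,0,0,0,0,0],[-0.7,0.31,0,0,0,0,0],[-0.7,0.31,0,0,0,0,0],[0,0,0,0,0,0,0]]]'
python3 - <<'E'
from h import *
tcp()
E
```

```text
time: 4.8
position: [0.5123, 0.114, 0.0869]
tool_rot: [-0.19, -3.131, 0.003]
ft_force: [0.1, 0.0, -0.0]
grip_width: 0.003
time: 5.7
position: [0.5613, 0.1406, 0.0892]
tool_rot: [0.192, 3.134, 0.002]
ft_force: [0.1, -0.6, -1.1]
grip_width: 0.004
t 5.7 stage xy [-0.0259  0.1177] z 0.0892 yaw err deg -0.04 tilt [ 0.001  0.001 -1.   ] F [ 0.1 -0.6 -1.1] grip 0.004
```

```bash
python3 - <<'E'
from h import *
for c in("wrist","top"):
    im=imaging.get_image(c)
    for d in finder.spot_point("lever_fin",c)[:2]: 
        p=st(at(im,d["point"],.073)); q=p-[-.011,.06]; print(c,round(d["conf"],2),p,"r",np.hypot(*q),"deg",np.degrees(np.arctan2(q[1],q[0])))
E
python3 -m jog '[[[-0.5,-0.1,0,0,0,0,0],[-0.5,-0.1,0,0,0,0,0],[-0.5,-0.1,0,0,0,0,0],[-0.55,-0.16,0,0,0,0,0],[-0.55,-0.16,0,0,0,0,0],[-0.55,-0.16,0,0,0,0,0],[0,0,0,0,0,0,0]]]'
python3 - <<'E'
from h import *
tcp()
for c in("wrist","top"):
    im=imaging.get_image(c)
    cv2.imwrite(f"pics/{c}3.png",cv2.resize(im["frame"][:,:,::-1],(800,600)))
    for d in finder.spot_point("lever_fin",c)[:2]: 
        p=st(at(im,d["point"],.073)); q=p-[-.011,.06]; print(c,round(d["conf"],2),p,"r",np.hypot(*q),"deg",np.degrees(np.arctan2(q[1],q[0])))
E
```

```text
wrist 0.57 [-0.0312  0.0372] r 0.03046112276328632 deg -131.53981677101356
top 0.55 [-0.1223 -0.0276] r 0.1416384481699796 deg -141.79506102101973
time: 6.6
position: [0.5905, 0.1295, 0.0896]
tool_rot: [-0.191, -3.136, -0.003]
ft_force: [-2.4, 3.4, 1.1]
grip_width: 0.006
t 6.6 stage xy [0.0044 0.1103] z 0.0896 yaw err deg -0.02 tilt [ 0.     0.002 -1.   ] F [-2.4  3.4  1.1] grip 0.006
top 0.51 [-0.0591 -0.0281] r 0.1003753953915002 deg -118.63323766409458
top 0.31 [0.0084 0.2941] r 0.2349024691228255 deg 85.26269095019961
```

View pics/wrist3.png

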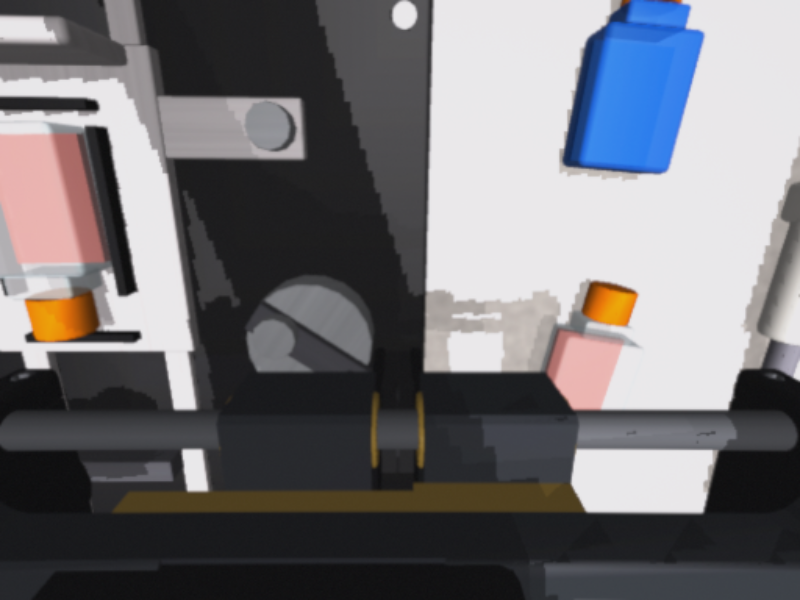

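The wrist view shows the lever bar, from (265,310) to (370,365), now at about +55°, and the reaction force fits a push on the fin. The sweep continues to 0.

```bash
python3 -m jog '[[[-0.62,-0.18,0,0,0,0,0],[-0.62,-0.18,0,0,0,0,0],[-0.62,-0.18,0,0,0,0,0],[-0.36,-0.37,0,0,0,0,0],[-0.36,-0.37,0,0,0,0,0],[-0.36,-0.37,0,0,0,0,0],[-0.24,-0.49,0,0,0,0,0],[-0.24,-0.49,0,0,0,0,0],[-0.24,-0.4,0,0,0,0,0],[0,0,0,0,0,0,0]]]'
python3 - <<'E'
from h import *
tcp()
E
```

```text
time: 7.8
position: [0.6236, 0.0921, 0.0895]
tool_rot: [0.194, 3.134, -0.001]
ft_force: [-0.1, 2.0, -1.8]
grip_width: 0.009
t 7.8 stage xy [0.0418 0.0772] z 0.0895 yaw err deg -0.13 tilt [ 0.001 -0.001 -1.   ] F [-0.1  2.  -1.8] grip 0.009
```

```bash
python3 -m jog '[[[0,0.7,0,0,0,0,0],[0,1.3,0,0,0,0,0],[0,0,-1.5,0,0,0,0],[0,0,-2.5,0,0,0,0],[0,0,-2.5,0,0,0,0],[0,0,-2.5,0,0,0,0],[0,0,-2.5,0,0,0,0],[-1.5,0,-2.5,0,0,0,0],[-1.5,0,-1.5,0,0,0,0],[0,0,0,0,0,0,0]]]'
python3 - <<'E'
from h import *
tcp()
for c in("wrist","top"):
    im=imaging.get_image(c)
    f=im["frame"][:,:,::-1]
    if c=="top": f=cv2.convertScaleAbs(f[110:230,190:310],alpha=1.5)
    cv2.imwrite(f"pics/{c}4.png",cv2.resize(f,(600,600) if c=="top" else (800,600),interpolation=cv2.INTER_CUBIC))
    for n in("lever_fin","cam_axis","push_plate","pocket"):
      for d in finder.spot_point(n,c)[:2]: 
        p=st(at(im,d["point"],Z[n])); q=p-[-.011,.06]; print(c,n,round(d["conf"],2),np.round(np.array(d["point"])*[600,800]),p,"deg",np.degrees(np.arctan2(q[1],q[0])))
E
```

```text
time: 8.8
position: [0.6581, 0.1091, 0.2486]
tool_rot: [0.193, 3.128, 0.001]
ft_force: [0.7, -0.4, 0.7]
grip_width: 0.002
t 8.8 stage xy [0.0739 0.0982] z 0.2486 yaw err deg -0.1 tilt [ 0.008  0.    -1.   ] F [ 0.7 -0.4  0.7] grip 0.002
wrist lever_fin 0.65 [239. 345.] [0.0444 0.0607] deg 0.7239153693650764
wrist cam_axis 0.93 [160. 345.] [-0.0105  0.0625] deg 78.69006752597983
wrist cam_axis 0.22 [178. 286.] [0.0013 0.0201] deg -72.86700384965687
top lever_fin 0.76 [240. 365.] [0.0392 0.0571] deg -3.306240900993876
top cam_axis 0.76 [262. 358.] [-0.0069  0.0672] deg 60.340890764004904
top push_plate 0.88 [322. 399.] [-0.1189 -0.0282] deg -140.73662746779343
top pocket 0.84 [296. 405.] [-0.0646 -0.0356] deg -119.27801791701087
```

View pics/wrist4.png

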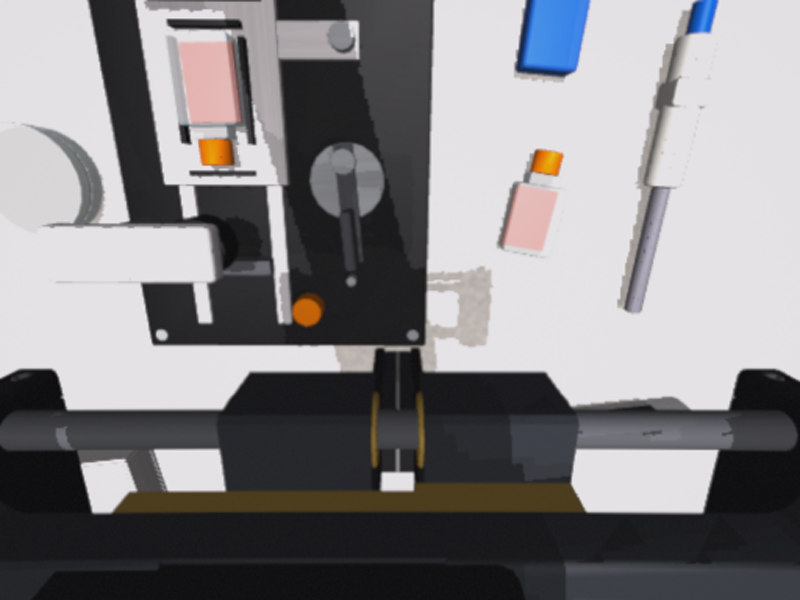

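The wrist view shows the lever bar and fin, (345,160) to (350,265), in line with the index pin at (352,281), and the detector gives +0.7°. The carriage is still back. Now I'll go behind the push plate.

```bash
python3 -m jog '[[[1.96,-1.21,0,0,0,0,0],[1.96,-1.21,0,0,0,0,0],[1.96,-1.21,0,0,0,0,0],[1.96,-1.21,0,0,0,0,0],[1.96,-1.21,0,0,0,0,0],[1.96,-1.21,0,0,0,0,0],[1.96,-1.21,0,0,0,0,0],[1.96,-1.21,0,0,0,0,0],[1.96,-1.21,0,0,0,0,0],[1.96,-1.21,0,0,0,0,0],[1.96,-1.21,0,0,0,0,0],[0,0,0,0,0,0,0]]]'
python3 - <<'E'
from h import *
tcp()
im=imaging.get_image("wrist")
for n in("push_plate",):
  for d in finder.spot_point(n,"wrist")[:2]: print(n,round(d["conf"],2),np.round(np.array(d["point"])*[600,800]),st(at(im,d["point"],Z[n])))
E
```

```text
time: 10.5
position: [0.423, 0.0026, 0.2445]
tool_rot: [-0.195, -3.135, -0.002]
ft_force: [1.0, 0.6, 0.8]
grip_width: 0.0
t 10.5 stage xy [-0.1464 -0.036 ] z 0.2445 yaw err deg -0.16 tilt [-0.     0.001 -1.   ] F [1.  0.6 0.8] grip 0.0
push_plate 0.87 [305. 399.] [-0.1223 -0.0339]
```

```bash
python3 -m jog '[[[0,0,2,0,0,0,0],[0,0,2,0,0,0,0],[0,0,2,0,0,0,0],[0,0,2,0,0,0,0],[0,0,2,0,0,0,0],[0,0,2,0,0,0,0],[0,0,2,0,0,0,0],[0,0,1.8,0,0,0,0],[0,0,1.5,0,0,0,0],[0,0,0,0,0,0,0]]]'
python3 - <<'E'
from h import *
tcp()
E
```

```text
time: 11.6
position: [0.4239, 0.0039, 0.0694]
tool_rot: [-0.191, -3.132, 0.003]
ft_force: [0.2, -0.2, -0.9]
grip_width: 0.004
t 11.6 stage xy [-0.1457 -0.0346] z 0.0694 yaw err deg -0.03 tilt [-0.004 -0.002 -1.   ] F [ 0.2 -0.2 -0.9] grip 0.004
```

```bash
python3 -m jog '[[[-0.3,0,0,0,0,0,0],[-0.3,0,0,0,0,0,0],[-0.3,0,0,0,0,0,0],[-0.3,0,0,0,0,0,0],[-0.3,0,0,0,0,0,0],[-0.4,0,0,0,0,0,0],[-0.4,0,0,0,0,0,0],[-0.4,0,0,0,0,0,0],[-0.4,0,0,0,0,0,0],[-0.4,0,0,0,0,0,0],[-0.4,0,0,0,0,0,0],[-0.4,0,0,0,0,0,0]]]'
python3 -m jog '[[[-0.4,0,0,0,0,0,0],[-0.4,0,0,0,0,0,0],[-0.4,0,0,0,0,0,0],[-0.4,0,0,0,0,0,0],[-0.3,0,0,0,0,0,0],[-0.2,0,0,0,0,0,0],[0,0,0,0,0,0,0]]]'
python3 - <<'E'
from h import *
tcp()
im=imaging.get_image("top")
for n in("push_plate","pocket","lever_fin"):
  for d in finder.spot_point(n,"top")[:1]: print(n,round(d["conf"],2),st(at(im,d["point"],Z[n])))
E
```

```text
time: 12.8
position: [0.4679, -0.0015, 0.0713]
tool_rot: [-0.192, -3.136, -0.0]
ft_force: [-3.0, 1.1, 2.0]
grip_width: 0.009
time: 13.5
position: [0.489, -0.0041, 0.0714]
tool_rot: [0.192, 3.135, -0.0]
ft_force: [-0.2, -0.0, 0.2]
grip_width: 0.001
t 13.5 stage xy [-0.0801 -0.0347] z 0.0714 yaw err deg -0.06 tilt [ 0.001 -0.    -1.   ] F [-0.2 -0.   0.2] grip 0.001
push_plate 0.74 [ 0.0271 -0.032 ]
pocket 0.66 [-0.0104 -0.0264]
lever_fin 0.62 [-0.0078 -0.1991]
```

```bash
python3 -m jog '[[[-0.2,0,0,0,0,0,0],[-0.2,0,0,0,0,0,0],[-0.15,0,0,0,0,0,0],[-0.1,0,0,0,0,0,0],[0,0,0,0,0,0,0]]]'
python3 -m jog '[[[-0.1,0,0,0,0,0,0],[-0.1,0,0,0,0,0,0],[0,0,0,0,0,0,0]]]'
```

```text
time: 14.2
position: [0.4943, -0.0047, 0.0712]
tool_rot: [-0.192, -3.134, -0.0]
ft_force: [-4.4, 1.5, 3.5]
grip_width: 0.005
time: 14.5
position: [0.4944, -0.0047, 0.0708]
tool_rot: [-0.192, -3.13, -0.0]
ft_force: [-8.6, 0.1, 7.1]
grip_width: 0.005
```

```bash
python3 -m jog '[[[-0.1,0,0,0,0,0,0],[-0.1,0,0,0,0,0,0],[0,0,0,0,0,0,0],[0,0,0,0,0,0,0]]]'
python3 -m jog '[[[0.3,0,0,0,0,0,0],[0.8,0,0,0,0,0,0],[1,0,0,0,0,0,0],[1,0,-1,0,0,0,0],[0,0,-2.5,0,0,0,0],[0,0,-2.5,0,0,0,0],[0,0,-2.5,0,0,0,0],[0,0,-2.5,0,0,0,0],[0,0,-2.5,0,0,0,0],[0,0,-2.5,0,0,0,0],[0,0,0,0,0,0,0]]]'
python3 - <<'E'
from h import *
tcp()
for c in("wrist","top","scene"):
  im=imaging.get_image(c)
  if c=="scene": cv2.imwrite("pics/scene5.png",cv2.resize(im["frame"][170:265,220:340,::-1],(760,600),interpolation=cv2.INTER_CUBIC))
  if c=="top": cv2.imwrite("pics/top5.png",cv2.convertScaleAbs(cv2.resize(im["frame"][110:235,190:310,::-1],None,fx=4.8,fy=4.8,interpolation=cv2.INTER_CUBIC),alpha=1.5))
  for n in("push_plate","pocket","lever_fin","flask_center"):
    for d in finder.spot_point(n,c)[:3 if n[0]=="f" else 1]: print(c,n,round(d["conf"],2),st(at(im,d["point"],Z[n])))
E
```

```text
time: 14.9
position: [0.4945, -0.0047, 0.0706]
tool_rot: [-0.191, -3.126, -0.001]
ft_force: [-13.7, 1.2, 10.5]
grip_width: 0.001
time: 16.0
position: [0.4702, -0.0014, 0.2351]
tool_rot: [0.192, 3.128, 0.003]
ft_force: [0.5, 0.1, -0.1]
grip_width: 0.009
t 16.0 stage xy [-0.0991 -0.0343] z 0.2351 yaw err deg -0.07 tilt [ 0.008  0.002 -1.   ] F [ 0.5  0.1 -0.1] grip 0.009
wrist push_plate 0.6 [-0.0662 -0.0341]
wrist flask_center 0.96 [-0.1643 -0.2414]
wrist flask_center 0.85 [-0.2277 -0.1255]
wrist flask_center 0.71 [-0.1219  0.1934]
top pocket 0.57 [ 0.0002 -0.0285]
top lever_fin 0.78 [0.0377 0.0578]
top flask_center 0.85 [-0.2738  0.1127]
top flask_center 0.59 [-0.2357 -0.1349]
top flask_center 0.56 [-0.1579 -0.2546]
scene pocket 0.88 [-0.0106 -0.0372]
scene lever_fin 0.81 [0.0612 0.054 ]
scene flask_center 0.69 [0.1254 0.0195]
scene flask_center 0.66 [-0.1136 -0.2562]
scene flask_center 0.65 [ 0.0154 -0.0314]
```

View pics/top5.png

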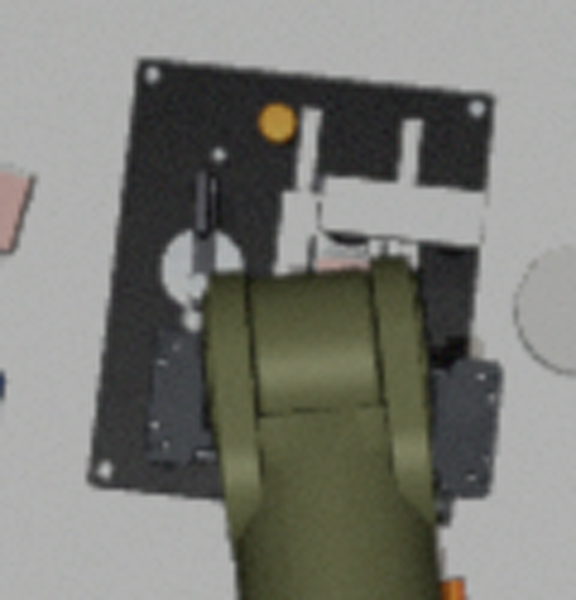

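View pics/scene5.png

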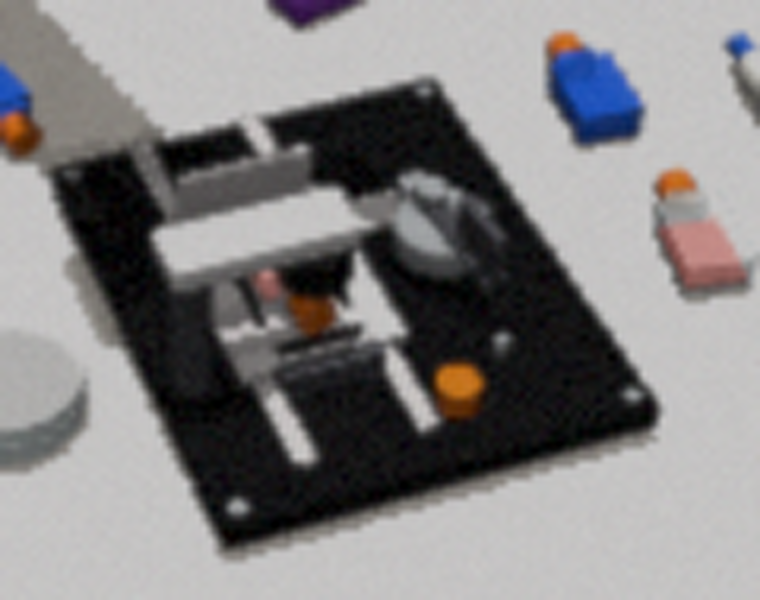

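The carriage stalled firmly against something at 13.7 N. The cam lever is in line with the pin, and the flask lies in its pocket with the cap under the lamp. I'll measure the travel from the carriage's front edge, at (290,276) before and (300,192) now, and check the flask with the wrist camera.

Run:
```python
from h import *
im=imaging.get_image("top")
C=lambda u,v,z: st(at(im,(110+v/4.8-.4,190+u/4.8-.4),z,False))
for z in(.034,.038): print(C(290,276,z),C(300,192,z))
im=imaging.get_image("wrist"); cv2.imwrite("pics/w6.png",cv2.resize(im["frame"][:,:,::-1],(800,600)))
print([np.round(proj(im,[*(o+R@[x,y]),z])) *1.5625 for x,y,z in((.066,-.005,.042),(.066,-.065,.042))])
```

```text
[0.0071 0.0024] [0.0654 0.0018]
[0.0065 0.0023] [0.0647 0.0016]
[array([429.6875, 456.25  ]), array([362.5 , 456.25])]
```

```bash
python3 -m jog '[[[-2.5,2,-1,0,0,0,0],[-2.5,2,-1,0,0,0,0],[-2.5,2,-1,0,0,0,0],[-2.5,2,0,0,0,0,0],[-2.5,2,0,0,0,0,0],[-2.5,2,0,0,0,0,0],[-2.5,0,0,0,0,0,0],[-2.5,0,0,0,0,0,0],[0,0,0,0,0,0,0],[0,0,0,0,0,0,0]]]'
python3 - <<'E'
from h import *
tcp()
im=imaging.get_image("wrist"); cv2.imwrite("pics/w7.png",cv2.resize(im["frame"][:,:,::-1],(800,600)))
for n in("push_plate","pocket","lever_fin","flask_center","cam_axis"):
    for d in finder.spot_point(n,"wrist")[:2]: print(n,round(d["conf"],2),st(at(im,d["point"],Z[n])))
E
```

```text
time: 17.85
position: [0.6812, 0.093, 0.2606]
tool_rot: [-0.193, -3.134, 0.001]
ft_force: [0.1, -0.3, 0.4]
grip_width: 0.007
t 17.85 stage xy [0.0988 0.0849] z 0.2606 yaw err deg -0.09 tilt [-0.001 -0.001 -1.   ] F [ 0.1 -0.3  0.4] grip 0.007
push_plate 0.78 [-0.0634 -0.0345]
lever_fin 0.94 [0.0447 0.0653]
lever_fin 0.67 [0.0059 0.0152]
flask_center 0.16 [0.0023 0.0101]
cam_axis 0.7 [-0.0107  0.062 ]
```

View pics/w7.png

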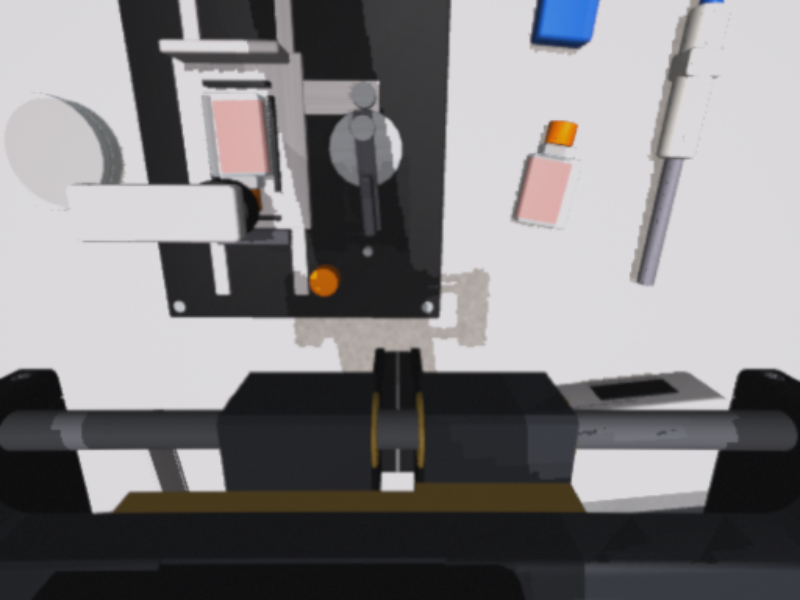

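The carriage front meets the end stop (x measured at 65 mm, stop at 66 mm) and the flask sits in its pocket at (240,135). The lever, (362,125) to (370,235), points at the pin at (368,252). The robot is clear.

```bash
python3 -c "
from bench import close_job
print(close_job())"
```

```text
the job is handed in; nothing more can be done
None
```

I turned the cam to its low point with the closed fingertips, then pushed the carriage home by its rear plate, and handed the job in at about 18 s. `close_job()` reports no verdict, so these are my own last checks:

- **Cam:** The lever lines up with the index pin. Its angle from the cam axis was between about -3° and +6° across the wrist and top cameras; the limit is ±17°.
- **Carriage:** It stopped hard at 13.7 N, and its front edge measured 65 mm against the end stop at 66 mm. The edge had moved about 58 mm from its start, which was 0 to 5 mm forward of fully back. Plate positions from the detector gave 56 to 59 mm moved. The 2 mm calibration cannot settle the last millimetres, so "fully home" rests mainly on that hard stop and the closed gap.
- **Flask:** In the last picture it lies in the pocket with its cap under the lamp. The detector did not report it reliably there because the lamp partly hides it, so this check is by eye.
- **Bystanders:** The ones in my last pictures look unmoved (spare flask, loose cap, dishes and pipette). I did not re-measure the others, and the arm's path kept clear of them.
- **Robot:** It ended clear of everything.

The fin detector also gave a few wrong hits while the gripper hid the lever, which I ignored in favour of the pictures and forces.

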